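# Jack up the front of a bench degasser and hold it

### The arm

A 6-joint arm with a two-finger parallel gripper is mounted at the origin on the work surface. World frame = base frame: x ahead of the robot, y to its left, z up, the work surface at z = 0. Lengths are in m, angles in rad, forces in N, time in s.
With the tool pointing down it reaches from about 0.325 to 0.775 m from the base axis. Payload 5.5 kg.
Tool frame: the origin (TCP) lies between the finger pads; the fingertips stand 8 mm ahead of it and the grasp point (between the pads) lies 11 mm behind it (tcp_to_tips is the distance from the TCP to the fingertips, in m); z points along the fingers, y is the line along which they close (so a half turn about z gives the same grasp; the last joint's range is limited). The gripper opens to 88 mm and grips with 3 to 60 N. Pads are 20 mm wide; open, the fingers measure 115 mm over their backs; the gripper's body (75 mm by 178 mm) begins 61 mm behind the grasp point.
Start: joints at [-1.186, 0.091, 1.231, -0, 1.82, -0.057], TCP at [0.257, -0.542, 0.231] pointing down, gripper open.
Joint ranges: [-2.87, 2.87], [-0.86, 2.18], [0.17, 2.46], [-1.51, 4.65], [0.06, 2.69], [-2.65, 2.65]. Speed limits (rad/s): [2.57, 2.57, 3.01, 3.14, 3.14, 3.14].

### API

Orientations are given as a unit quaternion [w, x, y, z].
In Python, from bench import * gives the robot as it stands. Calls block until the motion is done:
- move_to(position, orientation): joint-space move of the TCP to a pose.
- move_l(position, speed=0.15, orientation=None): straight line of the TCP; orientation=None keeps the orientation; speed is the mean speed in m/s.
- movej(angles): joint-space move.
- gripper_open() and close(): open the fingers fully, or close them until they stop; the grip force is fixed at half the most.
- hold(seconds).
- inverse_kinematics(position, orientation): joint angles nearest the present ones, or None.
- state(): the state.
- get_image(name): name is "scene" or "top" or "wrist"; returns a dict with "frame" (384x512x3 uint8, blue, green, red), "depth" (384x512 float32, m along the optical axis (not along the pixel's ray), 0 where there is no reading), "camera_matrix" (3x3 intrinsics, pixels), "view" (4x4, takes a point from world to camera coordinates). Camera axes: x right, y up, looking along -z (the intrinsics and any distortion apply to the point x, -y, -z); pixel columns grow to the right and rows downward; lengths in m; the calibration is good to about 2 mm. A picture is of the moment at which its call begins.
A pose or a line that the arm cannot do raises IKError and nothing moves.
- job_done(): hands the job in; it is judged then, once.
The state is a dict: "time": time; "joint_pos": joint angles; "dq": joint speeds; "joint_torque": joint torques, N m; "ee_pos": TCP position; "ee_rot": TCP orientation; "ft_force": force on the tool from outside, world axes, zero at the start; "moment": the same for the moment, N m; "finger_gap": finger opening in m; "finger_force": force on a finger pad.
Only numpy, scipy, OpenCV 4.12 (cv2) and the standard library are available. Lean on these libraries where they do the work, as an engineer would, in place of code of your own. Each camera call takes 0.05 s, during which the arm holds its last target. There are 200 camera calls.

### The job

Give the toe jack's saddle a puff of lubricant: press the red nozzle cap of the clamped spray can fully down and let it spring back up. Then set the red jack flat on the bench with its saddle centred under the red-marked yellow lift lug of the cream instrument, and pump the handle: fully down so that the lug lifts, let it come all the way up again, then fully down a second time. Finish while still holding the handle down with the gripper, so that the jack alone carries the instrument's raised front; do not push on the instrument yourself and leave all the other things where they stand.

Things in the scene. Friction and masses are not known exactly. Their poses are not given: they have to be found in the camera images.
- spray_can: Blue spray can, 52 mm across, fixed upright to the bench in a dark round foot 72 mm across; 125 mm tall to its shoulder, red nozzle cap above. Origin on the bench on its axis, z up; the white spout points along -x. Stands left or right of the middle; the jack starts with its saddle about 80 mm from the can's axis, before the spout
- nozzle_cap (a joint): travel of the red nozzle cap, straight down: 0 = up, 0.007 m = fully down; sprung, about 2 N to start and 6 N fully down; returns by itself
- cap_top (a point): centre of the top of the red nozzle cap (a cylinder 30 mm across), 158 mm above the bench when up
- jack: Red toe jack, loose, 0.8 kg, upright. Origin on its underside straight below the saddle centre; +x from the tower out to the saddle, z up. Foot plate 70 mm wide, 8 thick, x -190 to +22 mm. Tower to grip: x -82 to -46 mm (centre -64), 36 wide in y, top 95 above the underside, sides free. Steel toe 24 wide, saddle disc 30 across. Handle rises to the rear (-x)
- saddle_top (a point): centre of the saddle's upper face: 48 mm above the jack's underside with the handle up; rises straight up 20 mm with the handle fully down
- pump_handle (a joint): pump handle angle: 0 = fully up (0.35 rad above level), 0.5 = fully down (stop). Pivot at x -74 mm, 80 mm above the underside of the jack. Sprung: rises by itself when released and lets the saddle down. Geared to the saddle, 40 mm per rad; saddle meets the lift pad near 0.25. Takes 3 N at the pad to start, about 13 N fully down under load
- handle_pivot (a point): the pump handle's hinge, in the jack's middle plane at the back of the tower. Press the orange pad at the handle's end (38 mm long, 42 wide, 10 thick, centre 115 mm from this pivot): its upper face goes from 124 mm above the jack's underside (0 rad) to 68 mm (0.5 rad) along an arc; pad centre x in the jack frame is about -180 mm at 0, -189 at 0.3, -188 at 0.5 rad
- stand: Fixed steel plate under the cream instrument (280 mm deep, 300 wide, top 107 above the bench; it sits on this plate). Origin on the bench straight below the lift point; +x points from the lug into the instrument, z up; the instrument's front face is at x = +45 mm, the plate begins at +50 mm
- lift_point (a point): centre of the underside of the round black lift pad (36 mm across) below the yellow lug, 58 mm above the bench at rest, 68 with the jack fully up (the instrument tilts on its rear feet, 325 mm behind). The lug is 50 mm wide (y), 10 mm thick, top 72 mm above the bench, reaches 24 mm ahead of this point (-x of the stand); free below down to the bench
- lift_mark (a point): centre of the red disc (28 mm across) painted on top of the yellow lug, straight above the lift point
- vial_carrier: fixed grey carrier with four small bottles, 85 mm square, 98 mm tall; origin on the bench under its centre; bystander
- amber_bottle: brown glass bottle, 68 mm across, 140 mm tall, blue cap; loose bystander, origin at the centre of its underside
- clear_bottle: clear bottle, 68 mm across, 140 mm tall, red cap; loose bystander, origin at the centre of its underside
- beaker: glass beaker, 64 mm across, 80 mm tall; loose bystander, origin at the centre of its underside
- green_tin: green tin, 66 mm across, 85 mm tall; loose bystander, origin at the centre of its underside
- red_screw_cap: red screw cap, 32 mm across, 18 mm tall; loose bystander, origin at the centre of its underside
- steel_weight: steel calibration weight, 32 mm across, 22 mm tall; loose bystander, origin at the centre of its underside
There are look-alikes about, which are no part of the job. There is more than one size of the jack; the one meant has the size given above.

How it is judged:
By the outcome, as a careful person would: the job done as asked, in the order asked, and still so for the second after the job is handed in, while the arm keeps its last pose, push and grip.
It also fails if it takes over 67 s, if anything falls off the work surface, if the arm or the gripper's body presses on something with over 40 N, if the wrist force passes 120 N, or if a joint passes its speed limit or range.

## Working session

There is one attempt and no reset: what is moved stays moved. The work goes in short steps, each a Python script; the robot and the scene stay as the last script left them, time stands still between calls to the robot, and variables do not carry over. Pictures are saved under pics/ and viewed, at most 10 in all, crops included, and the job is handed in when it is done.

```bash
mkdir -p pics; ls
cat > h.py <<'E'
from bench import *
import numpy as np, cv2
from scipy.spatial.transform import Rotation as R
def pts(im):
    K=im["camera_matrix"];V=np.array(im["view"]);d=im["depth"]
    v,u=np.mgrid[:d.shape[0],:d.shape[1]]
    x=(u-K[0][2])/K[0][0]*d;y=(v-K[1][2])/K[1][1]*d
    P=np.stack([x,-y,-d,np.ones_like(d)],-1)
    return (P@np.linalg.inv(V).T)[...,:3]
def ray(im,u,v,z):
    K=np.array(im["camera_matrix"]);T=np.linalg.inv(np.array(im["view"]))
    d=T[:3,:3]@np.array([(u-K[0,2])/K[0,0],-(v-K[1,2])/K[1,1],-1]);o=T[:3,3]
    return o+d*(z-o[2])/d[2]
def down(a):  # tool down, tool y axis at world angle a+90deg: tool x along a
    q=(R.from_euler('z',a)*R.from_euler('x',np.pi)).as_quat(); return [q[3],q[0],q[1],q[2]]
E
python3 - <<'E'
from h import *
import pickle
a=get_image("top");b=get_image("scene")
pickle.dump((a,b),open("im.pkl","wb"))
for n,i in(("top",a),("scene",b)):
    cv2.imwrite(f"pics/{n}1.png",cv2.resize(i["frame"],(800,600),interpolation=cv2.INTER_CUBIC))
    print(np.linalg.inv(np.array(i["view"]))[:3].round(3),i["camera_matrix"])
s=state();print(s)
E
```

```text
pics
[[ 0.011  0.998 -0.054  0.451]
 [-1.     0.012  0.014 -0.041]
 [ 0.014  0.054  0.998  1.573]] [[449.15331834   0.         259.20389909]
 [  0.         449.15331834 183.0096703 ]
 [  0.           0.           1.        ]]
[[-0.254 -0.832  0.492  1.297]
 [ 0.967 -0.218  0.131  0.164]
 [-0.002  0.51   0.86   1.4  ]] [[480.90190491   0.         251.09558243]
 [  0.         480.90190491 186.14332699]
 [  0.           0.           1.        ]]
{'time': 0.1, 'joint_pos': array([-1.18567561e+00,  9.17623808e-02,  1.23176908e+00,  8.41023029e-06,
        1.81983081e+00, -5.66977309e-02]), 'dq': array([-0.00212269, -0.0020029 , -0.00114753, -0.00056818, -0.00037068,
       -0.00023318]), 'joint_torque': array([ 3.91381836e-03, -4.47854841e+01, -4.07571959e+01,  7.00562540e-02,
        2.83788628e-02, -1.15848420e-04]), 'ee_pos': array([ 0.25645223, -0.54213689,  0.22963061]), 'ee_rot': array([-8.73570626e-04,  9.75698018e-01,  2.19117764e-01, -1.40621907e-04]), 'ft_force': array([ 0.25590273, -1.06517571,  0.15846516]), 'moment': array([ 0.01611607, -0.02671584, -0.03109268]), 'finger_force': 0.0, 'finger_gap': 0.08782260788657213}
```

View pics/top1.png

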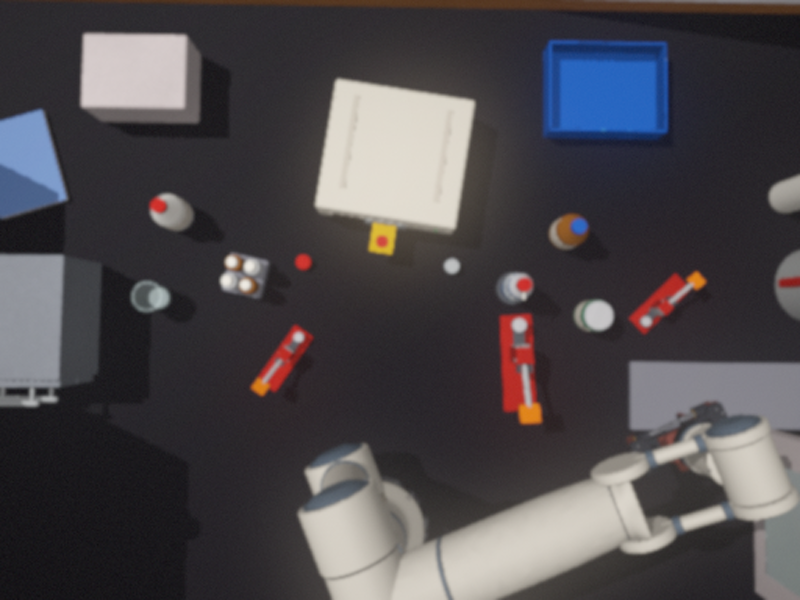

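View pics/scene1.png

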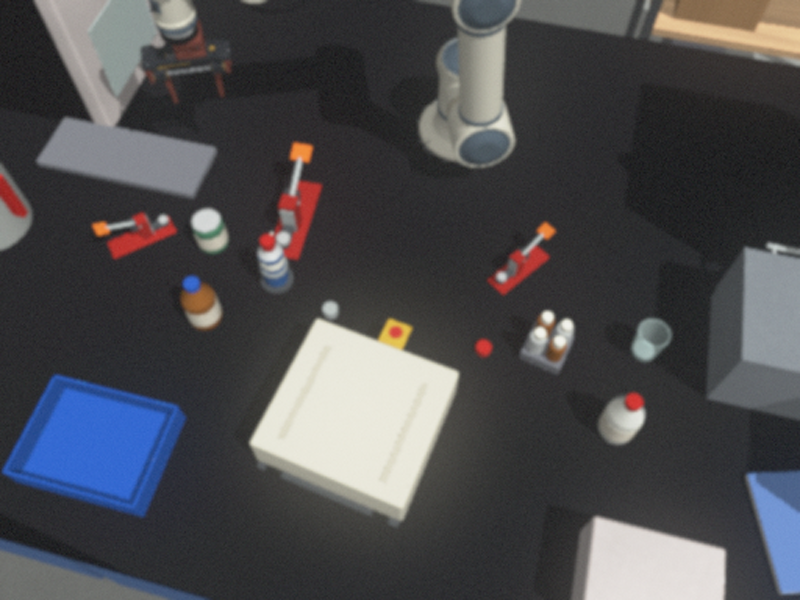

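The top view shows three jack candidates: a large one at (520,360) with its saddle before the can's spout, and small ones at (282,360) and (668,303). The red caps are the spray nozzle at (524,285), a bottle cap at (158,206) and a loose screw cap at (303,262). I choose the large jack and the nozzle on the blue can. The lug with its red mark is at (382,240). Next I measure these and check the choice in a crop.

```bash
cat >> h.py <<'E'
def mask(im,col,box=None):
    h=cv2.cvtColor(cv2.GaussianBlur(im["frame"],(3,3),0),cv2.COLOR_BGR2HSV)
    H,S,V=h[...,0],h[...,1],h[...,2]
    m={'red':((H<6)|(H>172))&(S>140)&(V>80),'orange':(H>=8)&(H<=18)&(S>170)&(V>140),'yellow':(H>=20)&(H<=33)&(S>120)&(V>100),
       'cream':(S<70)&(V>150)}[col].astype(np.uint8)
    if box: 
        k=np.zeros_like(m);x0,y0,x1,y1=box;k[y0:y1,x0:x1]=1;m*=k
    return m
def big(m):
    n,l,s,c=cv2.connectedComponentsWithStats(m);i=1+np.argmax(s[1:,4]);return (l==i).astype(np.uint8),c[i],s[i]
E
cat > m1.py <<'E'
from h import *
import pickle
a,b=pickle.load(open("im.pkl","rb"))
s=.64
def bx(x0,y0,x1,y1): return tuple(int(v*s) for v in(x0,y0,x1,y1))
def rep(n,im,col,box,z):
    m,c,st=big(mask(im,col,box));p=ray(im,*c,z);P=pts(im)[m>0];print(n,c.round(1),st[4],p.round(4),'depth med',np.median(P,0).round(4));return m,p
m,pad=rep('pad T',a,'orange',bx(500,380,560,440),.119)
rep('pad S',b,'orange',bx(270,130,330,170),.119)
rep('cap T',a,'red',bx(500,265,545,305),.155)
rep('cap S',b,'red',bx(250,225,284,258),.150)
rep('mark T',a,'red',bx(360,215,405,265),.072)
rep('mark S',b,'red',bx(370,310,420,350),.072)
m,_=rep('lug T',a,'yellow',bx(350,210,410,265),.072)
mr=cv2.minAreaRect(np.argwhere(m|mask(a,'red',bx(360,215,405,265)))[:,::-1].astype(np.float32))
print('lug corners',[ray(a,*c,.072).round(4)[:2] for c in cv2.boxPoints(mr)])
m,_=rep('instr T',a,'cream',bx(290,60,500,250),.25)
P=pts(a)
z=P[...,2];mm=m&(z>np.percentile(z[m>0],30)-.015).astype(np.uint8);print('z',np.percentile(z[m>0],[5,20,50,80,95]).round(3))
zt=np.median(z[m>0]);q=(abs(z-zt)<.012)&(m>0)
r=cv2.minAreaRect(P[q][:,:2].astype(np.float32));print('instr rect',r)
m,_=rep('plate T',a,'red',bx(480,300,550,420),.008)
q=(P[...,2]<.018)&(m>0);r=cv2.minAreaRect(P[q][:,:2].astype(np.float32));print('plate',r, cv2.boxPoints(r).round(3))
print('saddle',ray(a,519*s,325*s,.048),ray(b,284*s,239*s,.048))
cr=np.hstack([cv2.resize(a["frame"][165:285,300:380],(400,600),interpolation=3),cv2.resize(b["frame"][85:205,150:230],(400,600),interpolation=3)])
cv2.imwrite("pics/crop1.png",cr)
E
python3 m1.py
```

```text
pad T [338.9 264.4] 167 [ 0.2695 -0.3198  0.119 ] depth med [ 0.269  -0.3192  0.1254]
pad S [192.7  96.4] 120 [ 0.264  -0.3206  0.119 ] depth med [ 0.2676 -0.3189  0.1245]
cap T [335.4 181.9] 50 [ 0.5333 -0.3014  0.155 ] depth med [ 0.5327 -0.3001  0.1591]
cap S [170.4 154.1] 74 [ 0.5323 -0.3025  0.15  ] depth med [ 0.5352 -0.3002  0.1561]
mark T [244. 154.] 13 [ 0.6282 -0.009   0.072 ] depth med [ 0.628  -0.0091  0.0726]
mark S [253. 212.] 21 [ 0.6257 -0.0093  0.072 ] depth med [ 0.6262 -0.0093  0.0717]
lug T [244.3 152.6] 268 [ 0.6329 -0.0099  0.072 ] depth med [ 0.638  -0.0093  0.0716]
lug corners [array([0.6036, 0.0233]), array([0.6685, 0.015 ]), array([ 0.6609, -0.0429]), array([ 0.5961, -0.0345])]
instr T [252.4  98.9] 7733 [ 0.7724 -0.0355  0.25  ] depth med [ 0.8066 -0.0353  0.1078]
z [0.101 0.105 0.108 0.111 0.113]
instr rect ((0.8095428943634033, -0.03643143177032471), (0.2986062169075012, 0.2819502055644989), 81.76777648925781)
plate T [328.2 230.8] 883 [ 0.3713 -0.3038  0.008 ] depth med [ 0.3786 -0.2964  0.0091]
plate ((0.36920326948165894, -0.3145681619644165), (0.2175663709640503, 0.07944917678833008), 2.873981475830078) [[ 0.259 -0.28 ]
 [ 0.263 -0.36 ]
 [ 0.48  -0.349]
 [ 0.476 -0.269]]
saddle [ 0.45057867 -0.31029115  0.048     ] [ 0.45568115 -0.30445977  0.048     ]
```

View pics/crop1.png

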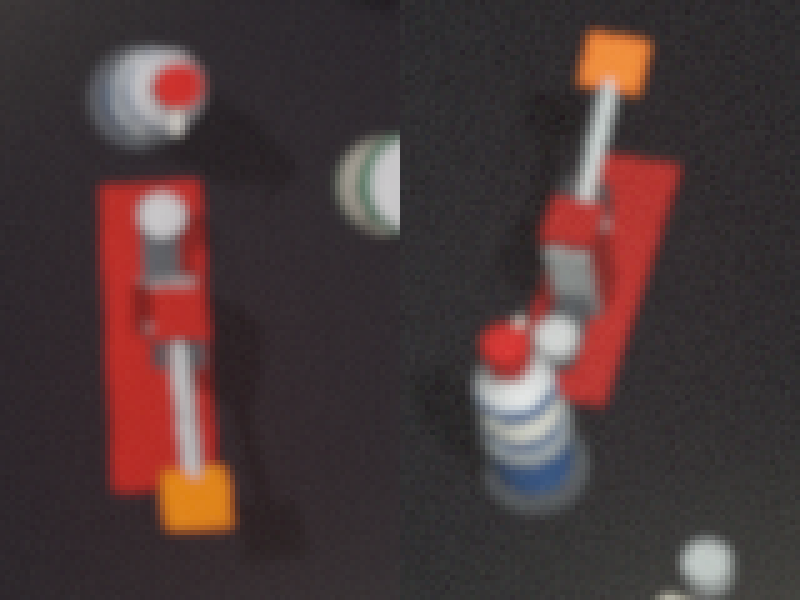

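The crop confirms it: the large red jack with its white saddle sits before the spout of the blue can, whose red cap is at (180,85) in the left half. Now I press the cap.

```bash
cat >> h.py <<'E'
def fz(): return float(state()["ft_force"][2])
def push(xy_of_z,z0,zs,lim,speed=.04):
    for z in zs:
        x,y=xy_of_z(z); move_l([x,y,z],speed)
        s=state(); f=s["ft_force"]; print(round(s["time"],2),'z',round(z,4),'act',s["ee_pos"].round(4),'F',f.round(1))
        if f[2]-z0>lim: break
E
python3 - <<'E'
from h import *
cap=(.533,-.301)
close()
move_to([*cap,.19],down(.06))
print(state()["time"],state()["ee_pos"])
f0=fz();move_l([*cap,.170],.1)
push(lambda z:cap,f0,[.164,.162,.160,.159,.158,.157,.156],14,.03)
hold(.3);print(state()["ft_force"])
import pickle
pickle.dump(get_image("scene"),open("p.pkl","wb"))
move_l([*cap,.21],.12)
gripper_open()
print(state()["time"],fz())
E
```

```text
2.825 [ 0.53259189 -0.30179658  0.19018416]
3.52 z 0.164 act [ 0.5332 -0.3015  0.1649] F [ 0.5 -2.1  2. ]
3.77 z 0.162 act [ 0.5332 -0.3014  0.1626] F [ 0.4 -2.6  3.9]
4.03 z 0.16 act [ 0.5332 -0.3014  0.1604] F [ 0.6 -3.3  5.3]
4.28 z 0.159 act [ 0.5332 -0.3014  0.1596] F [ 0.6 -3.7  6.2]
4.53 z 0.158 act [ 0.5333 -0.3014  0.1594] F [-0.5 -3.7  8.4]
4.78 z 0.157 act [ 0.5333 -0.3014  0.1592] F [-1.4 -1.4 11.1]
5.03 z 0.156 act [ 0.5333 -0.3014  0.1592] F [-2.5 -1.7 13.9]
[-2.43971795 -0.99635277 14.2519603 ]
7.35 0.13350406578209978
```

Cap bottomed out at z≈0.159 and released. Next I look at the jack from the wrist camera above the tower.

Run:
```python
from h import *
move_to([.389,-.3105,.21],down(.055))
w=get_image("wrist");a=get_image("top")
import pickle;pickle.dump((w,a),open("w.pkl","wb"))
P=pts(w)
for col,z in(('orange',.119),('red',.008)):
    m,c,s=big(mask(w,col));p=ray(w,*c,z);print(col,c.round(0),s,p.round(4),np.median(P[m>0],0).round(4))
m=mask(w,'red')
q=(m>0)&(abs(P[...,2]-.095)<.01)
if q.sum()>30: r=cv2.minAreaRect(P[q][:,:2].astype(np.float32));print('tower',q.sum(),r)
q=(m>0)&(abs(P[...,2]-.008)<.008)
if q.sum()>30: r=cv2.minAreaRect(P[q][:,:2].astype(np.float32));print('plate',q.sum(),r)
cv2.imwrite("pics/w1.png",cv2.resize(w["frame"],(800,600)));print(state()["time"])
```

```text
orange [253. 342.] [228 323  51  33 260] [ 0.2616 -0.3184  0.119 ] [ 0.2599 -0.3131  0.1259]
red [253. 180.] [ 219   86   70  188 8901] [ 0.3789 -0.312   0.008 ] [ 0.3912 -0.3095  0.0081]
tower 1803 ((0.38238006830215454, -0.31230494379997253), (0.05455315485596657, 0.03580506145954132), 2.5906410217285156)
plate 7035 ((0.3762126564979553, -0.43239107728004456), (0.2162407487630844, 0.3133258521556854), 2.981400966644287)
8.0833
```

View pics/w1.png

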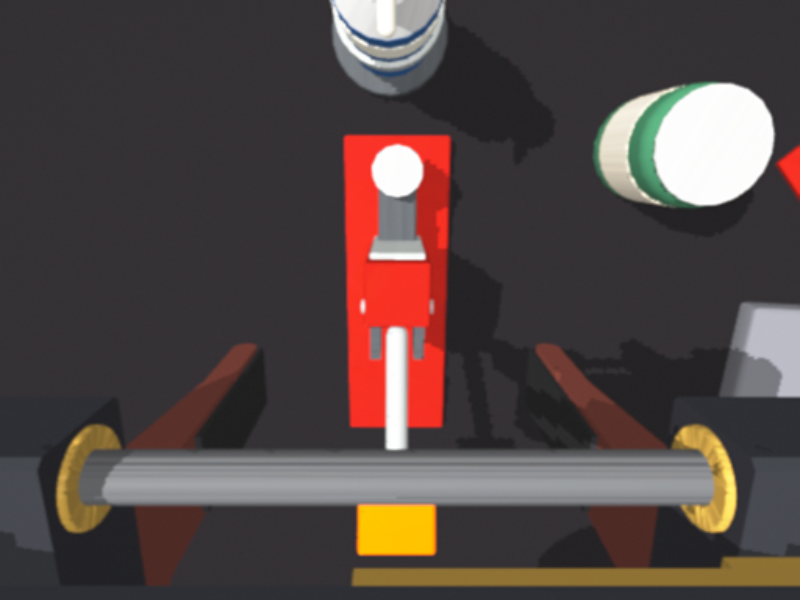

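```bash
cat > g.py <<'E'
from h import *
import pickle
w,a=pickle.load(open("w.pkl","rb"))
s=.64
sad=ray(w,397*s,171*s,.048)[:2];tow=ray(w,397*s,293*s,.095)[:2]
fr=ray(w,397.5*s,136*s,.008)[:2];bk=ray(w,396*s,427*s,.008)[:2]
print(sad,tow,fr,bk)
for p,q in((bk,fr),(tow,sad)): d=q-p;print(np.degrees(np.arctan2(d[1],d[0])),np.hypot(*d))
E
python3 g.py
```

```text
[ 0.45512616 -0.30839307] [ 0.39286001 -0.31167762] [ 0.47656485 -0.30768908] [ 0.26603669 -0.31837027]
2.9044224797481104 0.2107989412377899
3.0195629563208053 0.06235271921150784
```

Run:
```python
from h import *
import pickle
t=[.3915,-.3116];a0=.0515
move_to([*t,.12],down(a0))
move_l([*t,.059],.12)
close();s=state();print(s["time"],s["finger_gap"],s["finger_force"],s["ee_pos"],s["ft_force"])
move_l([*t,.099],.1);s=state();print(s["time"],s["finger_gap"],s["ft_force"],s["moment"])
L=np.array([.627,-.0091]);psi=-.145;u=np.array([np.cos(psi),np.sin(psi)])
p=L-(.064+.11)*u
move_l([*p,.099],.2,down(psi))
s=state();print(s["time"],s["finger_gap"],s["ee_pos"])
w=get_image("wrist");pickle.dump(w,open("w2.pkl","wb"))
cv2.imwrite("pics/w2.png",cv2.resize(w["frame"],(800,600)))
```

```text
10.0417 0.036211798335542715 29.99986231327057 [ 0.39149792 -0.31149196  0.0589592 ] [-0.18194122  1.23557706  0.79947129]
10.5917 0.03578859957618125 [-0.06210736 -0.03004829 -8.48878933] [-0.02507668 -0.12671778  0.00115779]
12.4083 0.03609873430369053 [0.454676   0.01545149 0.09892494]
```

View pics/w2.png

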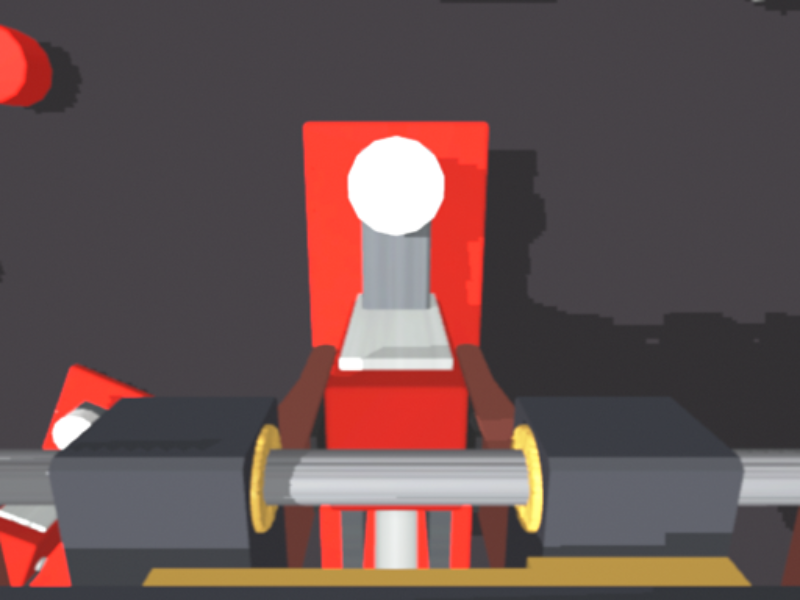

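The jack hangs level in the grip, with its saddle at (396,186). I lower it and slide it in, then check from close.

Run:
```python
from h import *
import pickle
w=pickle.load(open("w2.pkl","rb"));P=pts(w);s=.64
sd=P[int(186*s),int(396*s)];print('saddle',sd,ray(w,396*s,186*s,.088),'plate front z',P[int(128*s),int(396*s)],P[int(300*s),int(325*s)])
psi=-.145;u=np.array([np.cos(psi),np.sin(psi)]);n=np.array([-u[1],u[0]])
r=ray(w,396*s,186*s,.088)[:2]-state()["ee_pos"][:2];print('offset',r@u,r@n)
L=np.array([.627,-.0091])
p=L-.174*u; move_l([*p,.064],.12)
p=L-.064*u; move_l([*p,.064],.12)
st=state();print(st["time"],st["ee_pos"],st["ft_force"])
w=get_image("wrist");a=get_image("top");b=get_image("scene");pickle.dump((w,a,b),open("w3.pkl","wb"))
m,c,_=big(mask(w,'yellow'));print('lug',c,_)
m,c,_=big(mask(w,'red',(200,40,310,180)));print('red',c,_)
cv2.imwrite("pics/w3.png",cv2.resize(w["frame"],(800,600)))
```

```text
saddle [0.52618724 0.00532754 0.25285673] [0.51813964 0.00615383 0.088     ] plate front z [0.53773485 0.00347038 0.04881797] [0.47550092 0.04145738 0.0485305 ]
offset 0.06405489204770135 -9.044502844272055e-06
13.9667 [5.63243486e-01 2.37158570e-04 6.39781180e-02] [-0.38877421  0.5059644  -7.9621877 ]
lug [248.66234192  80.72721316] [  186    10   126   157 15261]
red [249.2738394  110.01787955] [ 218   78   63   65 3188]
```

View pics/w3.png

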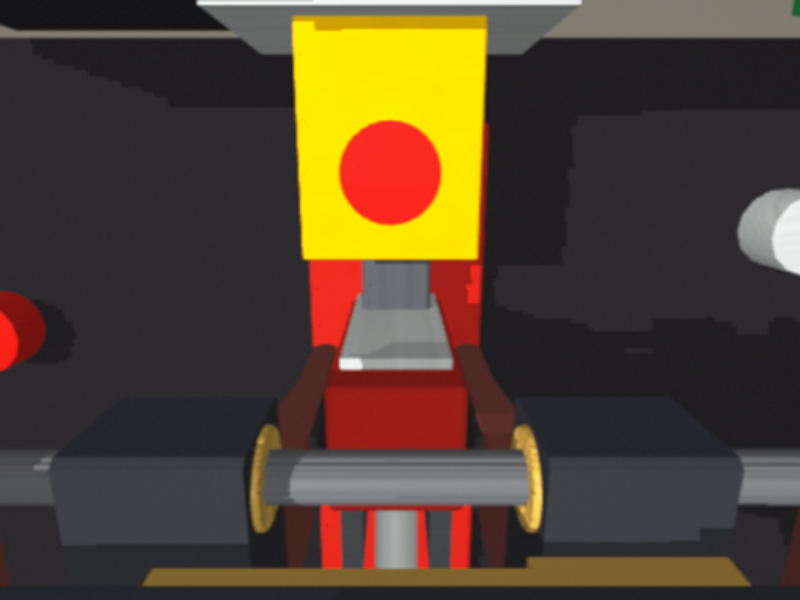

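Run:
```python
from h import *
import pickle
w,a,b=pickle.load(open("w3.pkl","rb"))
psi=-.145;u=np.array([np.cos(psi),np.sin(psi)]);n=np.array([-u[1],u[0]])
m=ray(w,249.3,110.0,.072)[:2];e=state()["ee_pos"][:2];print('mark',m,'rel tcp',(m-e)@u,(m-e)@n)
s=.64;c=[ray(w,x*s,y*s,.072)[:2] for x,y in((302,260),(478,260),(293,28),(487,28))]
d=c[1]-c[0];print('front edge yaw',np.degrees(np.arctan2(d[1],d[0]))+90, 'w',np.hypot(*d))
for i,j in((0,2),(1,3)): d=c[j]-c[i];print('side yaw',np.degrees(np.arctan2(d[1],d[0])))
t=ray(w,240,110,.072)
for im in(a,b):
    k=(.64*np.array((355,210,410,265))).astype(int) if im is a else (.64*np.array((370,305,420,350))).astype(int)
    mm,cc,_=big(mask(im,'red',tuple(k)));print(ray(im,*cc,.072),_[4])
```

```text
mark [ 0.63159648 -0.00788247] rel tcp 0.06880284145656379 0.0017910921503881956
front edge yaw -8.27804312768177 w 0.050047127436714814
side yaw -8.72924368345601
side yaw -8.121674737714319Traceback (most recent call last):
  File "<stdin>", line 12, in <module>
  File "h.py", line 25, in big
    n,l,s,c=cv2.connectedComponentsWithStats(m);i=1+np.argmax(s[1:,4]);return (l==i).astype(np.uint8),c[i],s[i]
                                                    ~~~~~~~~~^^^^^^^^^
    return _wrapfunc(a, 'argmax', axis=axis, out=out, **kwds)
    return bound(*args, **kwds)
ValueError: attempt to get argmax of an empty sequence
```

Run:
```python
from h import *
import pickle
psi=-.145;u=np.array([np.cos(psi),np.sin(psi)]);n=np.array([-u[1],u[0]])
e=state()["ee_pos"][:2]; p=e+.0048*u+.0018*n
move_l([*p,.064],.05)
w=get_image("wrist");m,c,_=big(mask(w,'red',(200,40,310,180)))
# the red plate may touch: take the blob
m=ray(w,*c,.072)[:2];e=state()["ee_pos"][:2];print(_, 'rel',(m-e)@u-.06405,(m-e)@n)
move_l([*p,.0588],.05);s=state();print(s["time"],s["ee_pos"],s["ft_force"])
J=p+.064*u;np.save("J.npy",J);print('J',J)
gripper_open();e=state()["ee_pos"];move_l([*p,.19],.2)
w=get_image("wrist");P=pts(w)
m,c,_=big(mask(w,'orange'));print('pad',c,_,ray(w,*c,.119),'expected',J-.18*u)
m,c,_=big(mask(w,'red',(200,30,310,160)));print(_);cv2.imwrite("pics/w4.png",cv2.resize(w["frame"],(800,600)))
pickle.dump(w,open("w4.pkl","wb"))
close();print(state()["time"])
```

```text
[ 223   91   62   63 3085] rel -0.00011250248204443258 -8.388512130056513e-05
14.6667 [0.56850303 0.00136005 0.05887862] [ 1.18104457 -0.47483343 -5.906719  ]
J [ 0.63159496 -0.00787325]
pad [252.51680883 345.82087306] [ 226  326   54   39 1993] [0.45422507 0.01848203 0.119     ] expected [0.4534839  0.01813539]
[238  95  32  34 856]
17.7917
```

View pics/w4.png

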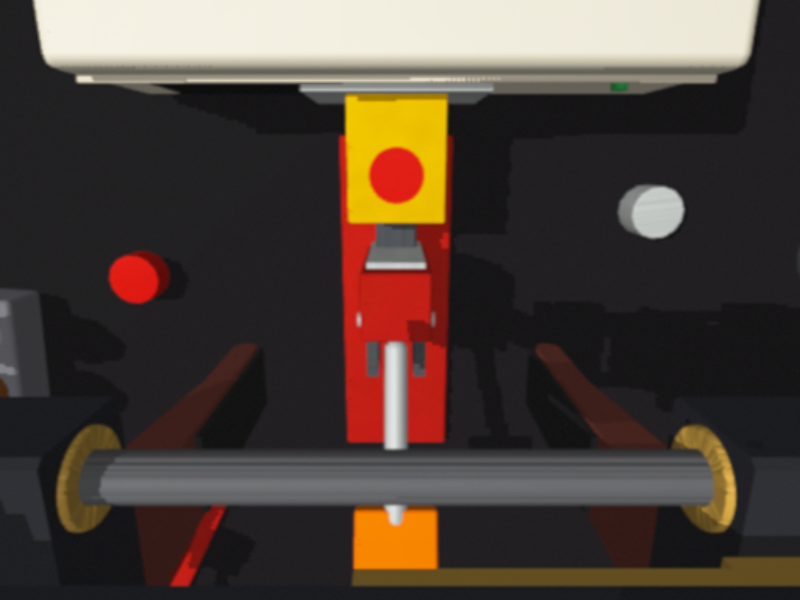

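The jack stands with its saddle under the mark at (397,176), axes aligned. Now I pump.

```bash
cat > pump.py <<'E'
from h import *
psi=-.145;u=np.array([np.cos(psi),np.sin(psi)]);J=np.load("J.npy")
def xy(z):
    x=np.interp(z-.008,[.068,.091,.124],[-.188,-.189,-.180]);return J+x*u
Z=[.128,.115,.100,.090,.084,.080,.078,.076,.075,.074,.073,.072,.071,.070]
E
python3 - <<'E'
from pump import *
import pickle
move_to([*xy(.16),.16],down(psi));f0=fz();print('f0',f0)
push(xy,f0,Z,22,.06)
w=get_image("scene");pickle.dump(w,open("s1.pkl","wb"))
k=(.64*np.array((340,290,450,370))).astype(int)
m,c,_=big(mask(w,'yellow',tuple(k)));print(_,np.median(pts(w)[m>0],0))
cv2.imwrite("pics/s1.png",cv2.resize(w["frame"][60:280,60:380],(800,550)))
E
```

```text
f0 0.49568455690496893
19.02 z 0.128 act [0.4525 0.0183 0.1283] F [-0.8  0.   3.1]
19.4 z 0.115 act [0.4493 0.0188 0.1152] F [ 1.5 -0.2  3.1]
19.81 z 0.1 act [0.4464 0.0192 0.1015] F [ 3.1 -0.6  8.6]
20.12 z 0.09 act [0.4458 0.0193 0.0916] F [-0.8 -0.3 11.7]
20.38 z 0.084 act [0.4459 0.0193 0.0856] F [-1.5  0.3 11.1]
20.62 z 0.08 act [0.4461 0.0193 0.0818] F [-1.8  0.  12.3]
20.88 z 0.078 act [0.4462 0.0193 0.0799] F [-1.1  0.4 12.9]
21.12 z 0.076 act [0.4463 0.0193 0.078 ] F [-0.5 -0.3 12.8]
21.38 z 0.075 act [0.4464 0.0193 0.0774] F [-2.   0.5 14.3]
21.62 z 0.074 act [0.4465 0.0193 0.0772] F [-4.7  0.3 18.2]
21.88 z 0.073 act [0.4466 0.0192 0.077 ] F [-6.8 -0.8 21.8]
22.12 z 0.072 act [0.4466 0.0192 0.0768] F [-8.5  0.4 25.3]
[242 202  21  21 181] [ 0.63032027 -0.01520747  0.08071154]
```

View pics/s1.png

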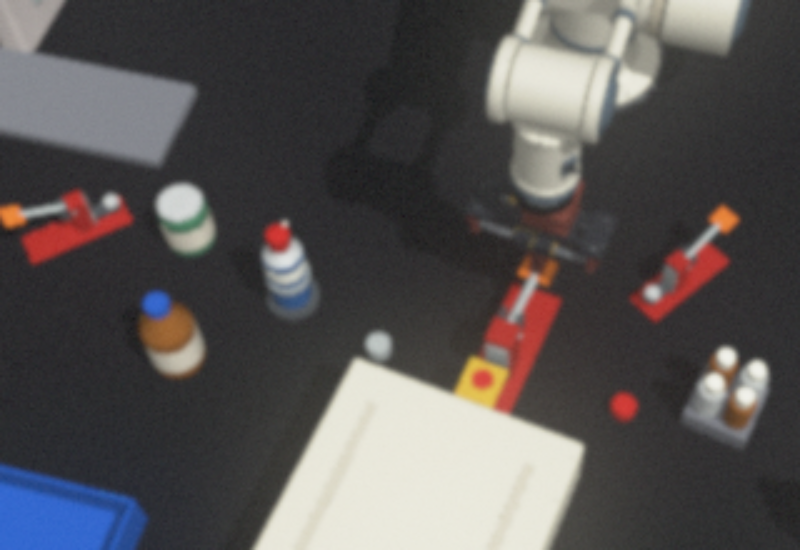

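The handle is fully down at (537,270) and the lug is raised 10 mm. I let the handle up, check the jack, then press the second time.

Run:
```python
from pump import *
import pickle
for z in(.09,.11,.14): move_l([*xy(z),z],.08)
hold(.4);print(state()["time"],fz())
b=get_image("scene")
k=tuple((.64*np.array((340,290,450,370))).astype(int))
m,c,_=big(mask(b,'yellow',k));print('lug z',np.median(pts(b)[m>0],0))
m,c,_=big(mask(b,'orange',(240,130,310,200)));print('pad',c,_[4],np.median(pts(b)[m>0],0) if _[4]>5 else '','exp',xy(.132))
f0=fz()
push(xy,f0,[.128,.115,.100,.090,.084,.080,.078,.076,.075,.074,.0735],19,.06)
hold(1.0);s=state();print(s["time"],s["ee_pos"],s["ft_force"],s["dq"].round(3))
b=get_image("scene");m,c,_=big(mask(b,'yellow',k));print('lug',np.median(pts(b)[m>0],0))
m,c,_=big(mask(b,'red',k));print('mark',c,_[4],ray(b,*c,.082))
cv2.imwrite("pics/s2.png",cv2.resize(b["frame"][130:250,200:360],(800,600),interpolation=3))
```

```text
23.8833 0.8070824185417116
lug z [ 0.63159752 -0.01441167  0.07134771]
pad [278.91891892 160.75675676] 37 [0.45182762 0.03089441 0.12398258] exp [0.4534839  0.01813539]
24.28 z 0.128 act [0.4524 0.0183 0.1277] F [0.5 0.3 0.8]
24.66 z 0.115 act [0.449  0.0188 0.1151] F [0.3 0.6 3.4]
25.07 z 0.1 act [0.4464 0.0192 0.1017] F [ 3.9 -0.9  8.8]
25.38 z 0.09 act [0.4458 0.0193 0.0917] F [-1.  -0.1 11.2]
25.63 z 0.084 act [0.4459 0.0193 0.0858] F [-1.  -0.3 11.8]
25.88 z 0.08 act [0.4461 0.0193 0.0819] F [-2.6  0.4 11.1]
26.13 z 0.078 act [0.4463 0.0193 0.0801] F [-1.7 -0.5 12.8]
26.38 z 0.076 act [0.4464 0.0192 0.0781] F [-2.5  0.2 12.9]
26.63 z 0.075 act [0.4465 0.0192 0.0775] F [-2.9  0.4 14. ]
26.88 z 0.074 act [0.4465 0.0192 0.0772] F [-4.3  0.3 17.5]
27.13 z 0.0735 act [0.4466 0.0192 0.0772] F [-5.2  0.6 19.9]
28.1333 [0.4465914  0.01923441 0.07712817] [-5.29190457 -0.54040272 19.47532024] [-0.001 -0.    -0.    -0.001 -0.     0.002]
lug [ 0.62919546 -0.01589216  0.08046644]
mark [267.57013575 198.80090498] 442 [0.5740583  0.02445377 0.082     ]
```

View pics/s2.png

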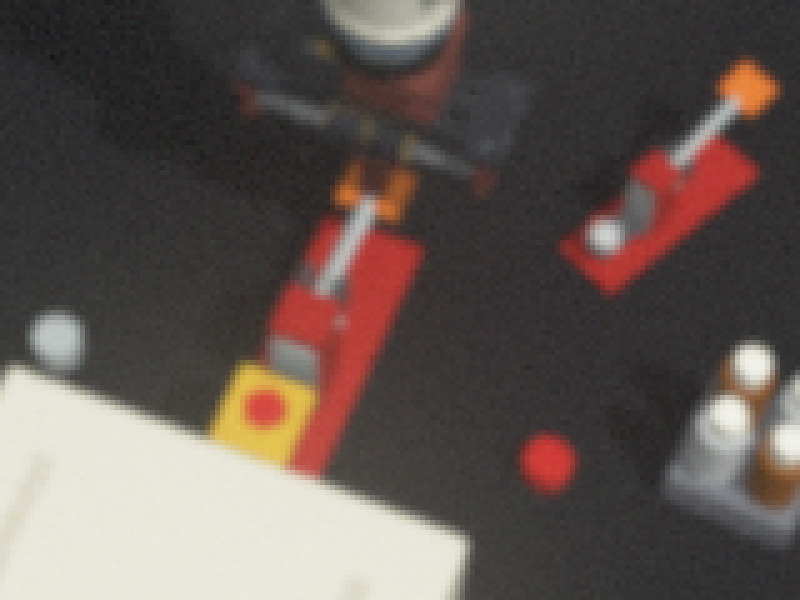

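The handle is held down by the fingertips at (375,190), and the lug is up at z≈0.0805 with its mark at (266,408). The jack stands in line with it and nothing else has moved. I hand in.

```bash
python3 -c "
from bench import *
print(job_done())"
```

```text
the job is handed in; nothing more can be done
None
```

I handed the job in at about 28 s. The nozzle cap was pressed fully down and released. The jack's saddle was set under the lug's red mark, the handle was pumped fully down twice with a full return between, and the gripper still holds it down at about 20 N with the lug up about 9–10 mm.

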